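# Lengthen the cup arm by one hole

### The arm

A 7-joint arm with a two-finger parallel gripper is mounted at the origin on the work surface. World frame = base frame: x ahead of the robot, y to its left, z up, the work surface at z = 0. Lengths are in m, angles in rad, forces in N, time in s.
With the tool pointing down it reaches from about 0.425 to 0.975 m from the base axis. Payload 16.7 kg.
Tool frame: the origin (TCP) lies at the very end of the fingers, on their centre line; the grasp point (between the pads) lies 19 mm behind it (arm.grip_point_offset is the distance from the TCP to the grasp point, in m); z points along the fingers, y is the line along which they close (so a half turn about z gives the same grasp; the last joint's range is limited). The gripper opens to 85 mm and grips with 20 to 120 N. Pads are 22 mm wide; open, the fingers measure 114 mm over their backs; the gripper's body (76 mm by 85 mm) begins 54 mm behind the grasp point. The pads swing forward as they close: fully open they stand 13 mm farther back than shut.
Start: joints at [-1.323, 0.426, 0.074, 1.606, -0.034, 1.111, -0.067], TCP at [0.261, 0.623, 0.231] pointing down, gripper open.
Joint ranges: [-2.85, 2.85], [-0.5, 2.14], [-1.23, 1.37], [0.21, 2.46], [-1.02, 4.16], [0.16, 2.05], [-2.73, 2.73]. Speed limits (rad/s): [1.89, 1.89, 2.39, 2.39, 3.01, 3.01, 3.01].

### API

Orientations are given as a unit quaternion [w, x, y, z].
In Python, from workcell import sensors, read_camera, job_done, arm gives the robot as it stands.
- The arm moves only by the shell command python3 -m creep 'ROWS'. ROWS is JSON, a list of rows, each an object with "claw": the closure, from -1 (fully open) to 1 (shut), so that 0 is half open; "offset": the shift along the tool's x, y, z in cm, a list of three; "turn": the turn about the tool's z in degrees. A call has exactly 10 rows; each row is the pose to reach, as a shift and turn from the pose commanded when the call began, along the tool's axes at that moment; what a row does not reach only later rows make up. A row lasts 1/10 s, in which the tool goes at most 50 mm and 8.59 degrees, less where a joint would pass 70% of its speed; a pose out of reach is approached as far as the arm can. A call with a gripper value outside its range is refused whole. The fingers move at their own pace and stop on an object; the grip force is fixed at half the most. Time passes only in rows, so rows that repeat a pose let the fingers close, or fill a call up. It gives the time, the measured TCP pose, the force, the opening and the grip force at its end, in the units of the state.
- sensors.read_state(): the state, without advancing time (a new reading comes with each control period).
- read_camera(name): name is "scene" or "side" or "wrist"; returns a dict with "img" (400x640x3 uint8, blue, green, red), "camera_matrix" (3x3 intrinsics, pixels), "R" (3x3) and "t" (3): a world point X has camera coordinates R X + t. Camera axes: x right, y down, z forward; pixel columns grow to the right and rows downward; lengths in m; the calibration is good to about 2 mm. A picture is of the moment at which its call begins. There is no depth.
- job_done(): hands the job in; it is judged then, once.
The state is a dict: "time": time; "q": joint angles; "dq": joint speeds; "effort": joint torques, N m; "position": TCP position; "tool_rot": TCP orientation; "wrist_force": force on the tool from outside, world axes, zero at the start; "moment": the same for the moment, N m; "width": finger opening in m; "finger_force": force on a finger pad.
Only numpy, scipy, OpenCV 4.12 (cv2) and the standard library are available. Lean on these libraries where they do the work, as an engineer would, in place of code of your own. Each camera call takes 0.05 s, during which the arm holds its last target. There are 200 camera calls.

### The job

The mahjong player cannot quite reach the yellow cup tray: make its telescopic arm one hole longer. Squeeze the brass spring button flush into the sleeve, slide the sleeve outwards until the button springs out again in the very next hole, and let go. Leave the arm with the green tray as it is.

Things in the scene. Friction and masses are not known exactly. Their poses are not given: they have to be found in the camera images.
- yellow_arm: Fixed telescopic cup arm with a YELLOW tray (a like arm has a green one; either may be left). Origin: on the table straight below the brass button; z up; +x level along the tube from dark steel foot to tray, the way it lengthens; +y the side where the button sticks out. Post x -138 to -112 mm, 84 high; foot 75 wide, 10 thick; tray 72 wide, rim 66 high, centred at x 118 mm at the start.
- yellow_sleeve (a joint): Yellow arm's sleeve drawn out along +x, m: 0 first hole (start), 0.035 next, 0.070 third; 1.5 mm play; 1 N friction; locked while the button is out. Level square aluminium tube 28 x 28 mm, centre 65 mm above the table, x -95 to +85 mm at start; 13 mm holes in its +y face, a black line across its top over each. Pinched flat across both sides at x = 0 (button flush), it can be drawn along with about 10 N.
- yellow_button (a joint): Yellow arm's button pressed in, m: 0 sprung out through a hole, 0.005 flush, 0.0065 hidden under the wall between holes. Round-headed brass pin 10 mm thick on the fixed inner tube at x = 0, 65 mm above the table, out 5 mm from the sleeve's +y face (to y = 19 mm). Stays at x = 0 as the sleeve slides; the hole's edge rides over its head. Spring 4 N out, 6.5 N flush.
- green_sleeve (a joint): The same measure for the sleeve of the arm with the GREEN tray, m: about 0 at the start, to stay there.

How it is judged:
By the outcome, as a careful person would: the job done as asked, in the order asked, and still so for the second after the job is handed in, with the robot touching nothing.
It also fails if it takes over 32 s, if anything falls off the work surface, if the arm or the gripper's body presses on something with over 40 N, if the wrist force passes 120 N, or if a joint passes its speed limit or range.

## Working session

There is one attempt and no reset: what is moved stays moved. The work goes in short steps, Python scripts to look and compute and a shell command to move; the robot and the scene stay as the last step left them, time stands still between calls to the robot, and variables do not carry over. Pictures are saved under pics/ and viewed, at most 10 in all, crops included, and the job is handed in when it is done.

```bash
mkdir -p pics; ls; python3 - <<'E'
from workcell import sensors, read_camera, arm
import cv2,pickle
s=sensors.read_state(); print(s['time'],s['position'],s['tool_rot'],s['width'])
d={n:read_camera(n) for n in("scene","side")}
pickle.dump(d,open('d0.pkl','wb'))
for n in d: cv2.imwrite(f'pics/{n}0.png',d[n]['img']); print(n,-d[n]['R'].T@d[n]['t'])
E
```

```text
pics
0.0 [0.26075982 0.62215355 0.23060571] [-7.77868344e-05  1.97134617e-01  9.80376225e-01 -6.27414669e-04] 0.0854786083929709
scene [1.20879626 0.17062302 0.77265199]
side [ 0.34768275 -0.44727911  0.60863095]
```

View pics/scene0.png

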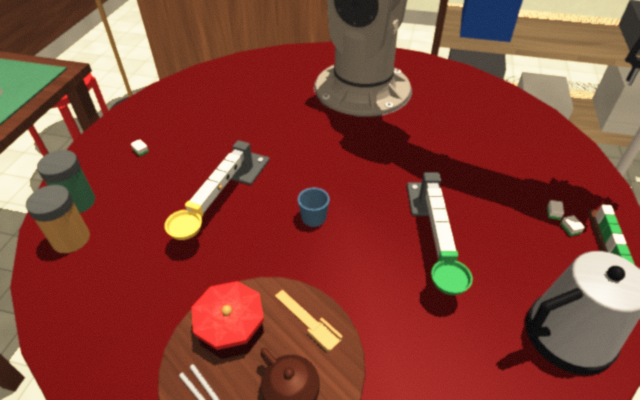

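View pics/side0.png

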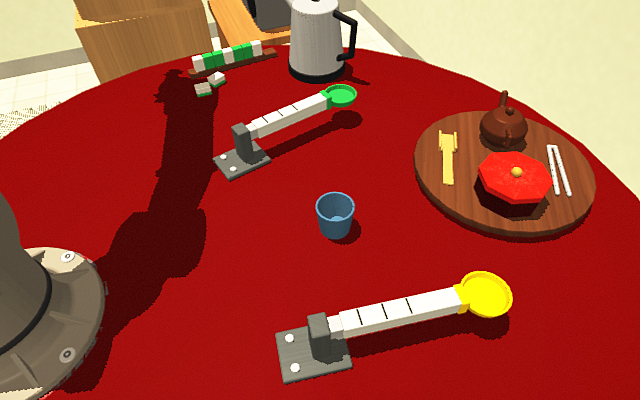

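The scene view shows the yellow arm with its tray at (183,224) and post at (242,150). In the side view the tray is at (485,295), the post at (319,322), and the top lines at about (361,316), (384,310) and (409,303). I'll enlarge both.

```bash
python3 - <<'E'
import pickle,cv2,numpy as np
d=pickle.load(open('d0.pkl','rb'))
a=cv2.resize(d['scene']['img'][135:245,150:280],None,fx=5,fy=5,interpolation=cv2.INTER_CUBIC)[:, :]
b=cv2.resize(d['side']['img'][260:390,270:520],None,fx=3.2,fy=3.2,interpolation=cv2.INTER_CUBIC)
cv2.imwrite('pics/a.png',a);cv2.imwrite('pics/b.png',b)
E
```

```text
(no output)
```

View pics/a.png

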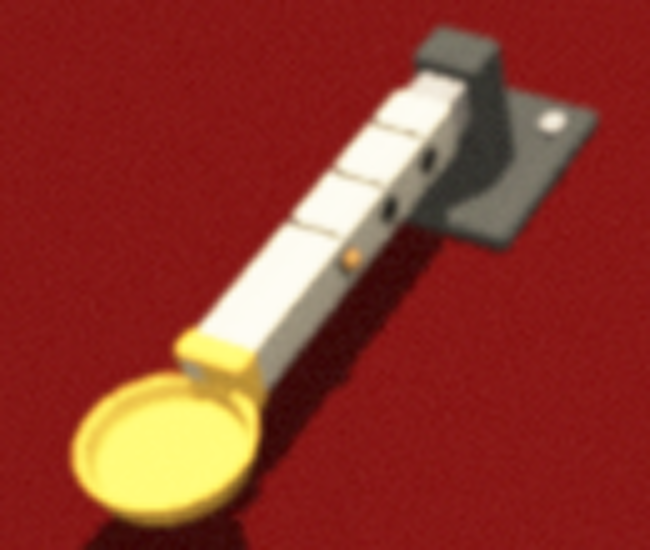

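View pics/b.png

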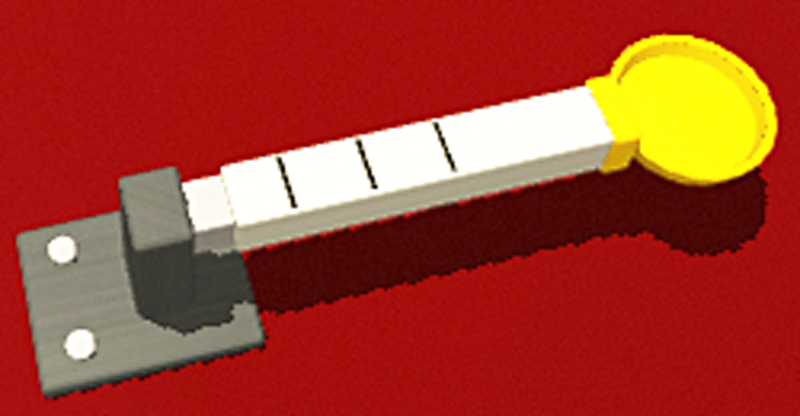

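The first crop shows the button on the face towards +y (world) at crop (350,258), and the holes at (389,209) and (429,160). The second shows the line ends clearly. I'll fit the arm's pose to these points.

```bash
python3 - <<'E'
import pickle,cv2,numpy as np
from scipy.optimize import least_squares
from scipy.spatial.transform import Rotation as Ro
from workcell import sensors, arm
d=pickle.load(open('d0.pkl','rb'))
L=lambda x,y,z=79:[x,y,z]
S=[(290,218,L(0,-14)),(338,236,L(0,14)),(333,168,L(-35,-14)),(380,186,L(-35,14)),(375,121,L(-70,-14)),(420,136,L(-70,14)),(350,258,[0,17,65]),(389,209,[-35,14,65]),(429,160,[-70,14,65])]
T=[(436,122,L(0,14)),(455,170,L(0,-14)),(358,139,L(-35,14)),(376,189,L(-35,-14)),(279,157,L(-70,14)),(296,207,L(-70,-14))]
def proj(n,P):
    c=d[n]; return cv2.projectPoints(P,cv2.Rodrigues(c['R'])[0],c['t'],c['camera_matrix'],None)[0][:,0]
obs={}
for n,Q,s,o in(('scene',S,5,(150,135)),('side',T,3.2,(270,260))):
    obs[n]=(np.array([q[2] for q in Q])/1000.,np.array([[(q[0]+.5)/s-.5+o[0],(q[1]+.5)/s-.5+o[1]] for q in Q]))
def f(p,ns=('scene','side')):
    R=Ro.from_euler('z',p[3]).as_matrix()
    return np.concatenate([(proj(n,obs[n][0]@R.T+p[:3])-obs[n][1]).ravel() for n in ns])
for ns in (('scene','side'),('scene',),('side',)):
    r=least_squares(f,[.5,-.2,0,-.4],args=(ns,)); print(ns,r.x.round(4),np.degrees(r.x[3]),np.abs(r.fun).max())
g=lambda p:f([p[0],p[1],0,p[2]])
r=least_squares(g,[.5,-.2,-.4]);print(r.x,np.degrees(r.x[2]),np.abs(r.fun).max())
s=sensors.read_state();Rt=Ro.from_quat(s['tool_rot'],scalar_first=True).as_matrix();print(Rt.round(3)); print([a for a in dir(arm) if a[0]!='_'])
print('shift cm to (p,z=.065):',Rt.T@(np.array([*r.x[:2],.065])-s['position'])*100,'tool y heading',np.degrees(np.arctan2(Rt[1,1],Rt[0,1])))
E
```

```text
('scene', 'side') [ 5.538e-01 -2.309e-01  5.000e-04 -1.596e-01] -9.142421603796786 2.1129373526043764
('scene',) [ 0.5297 -0.2461 -0.0239 -0.191 ] -10.94236904264374 0.7907988833877369
('side',) [ 0.5595 -0.2229 -0.0174 -0.1503] -8.608709271599368 1.6588898417020346
[ 0.55382247 -0.23084816 -0.1594248 ] -9.134368232504022 2.230747256822667
[[-0.922  0.386 -0.   ]
 [ 0.386  0.922 -0.001]
 [-0.    -0.001 -1.   ]]
['Unreachable', 'grip_point_offset']
shift cm to (p,z=.065): [-59.99730211 -67.33006029  16.65183222] tool y heading 67.26483567630942
```

```bash
python3 -m creep '[{"claw":-1,"offset":[-3,-1.7,0],"turn":0},{"claw":-1,"offset":[-7,-4,0],"turn":0},{"claw":-1,"offset":[-11,-6.2,0],"turn":0},{"claw":-1,"offset":[-15,-8.4,0],"turn":-2},{"claw":-1,"offset":[-19,-10.7,0],"turn":-4},{"claw":-1,"offset":[-23,-13,0],"turn":-6},{"claw":-1,"offset":[-27,-15.5,0],"turn":-8},{"claw":-1,"offset":[-31,-19,0],"turn":-10},{"claw":-1,"offset":[-35,-23,0],"turn":-12},{"claw":-1,"offset":[-38,-27,0],"turn":-13.6}]'
cat >h.py <<'E'
import numpy as np,sys
from scipy.spatial.transform import Rotation as Ro
from workcell import sensors
def to(x,y,z,head):
    s=sensors.read_state();R=Ro.from_quat(s['tool_rot'],scalar_first=True).as_matrix()
    h=np.degrees(np.arctan2(R[1,1],R[0,1]))
    print('t',s['time'],'pos',s['position'].round(4),'q',np.round(s['q'],2),'F',np.round(s['wrist_force'],1),'w',s['width'],'ff',s['finger_force'])
    print('offset cm',(R.T@(np.array([x,y,z])-s['position'])*100).round(2),'turn',round(h-head,2))
if __name__=='__main__': to(*map(float,sys.argv[1:]))
E
python3 h.py .554 -.231 .2 80.9
```

```text
time: 1.1
position: [0.5051, 0.2339, 0.2311]
tool_rot: [-0.0, 0.079, 0.997, -0.0]
wrist_force: [0.3, 0.3, 0.6]
width: 0.0853
finger_force: 0.0
t 1.1 pos [0.5051 0.2339 0.2311] q [-0.73  0.23  0.21  1.88 -0.06  1.03  0.92] F [0.3 0.3 0.6] w 0.08529951386315272 ff 0.0
offset cm [-12.15 -45.14   3.12] turn 0.03
```

```bash
python3 -m creep '[{"claw":-1,"offset":[-1.2,-4.5,0.3],"turn":0},{"claw":-1,"offset":[-2.4,-9,0.6],"turn":0},{"claw":-1,"offset":[-3.6,-13.5,0.9],"turn":0},{"claw":-1,"offset":[-4.8,-18,1.2],"turn":0},{"claw":-1,"offset":[-6,-22.5,1.5],"turn":0},{"claw":-1,"offset":[-7.2,-27,1.8],"turn":0},{"claw":-1,"offset":[-8.4,-31.5,2.1],"turn":0},{"claw":-1,"offset":[-9.6,-36,2.4],"turn":0},{"claw":-1,"offset":[-10.8,-40.5,2.7],"turn":0},{"claw":-1,"offset":[-11.9,-44.4,3],"turn":0}]'
python3 -m creep '[{"claw":-1,"offset":[0,0,0],"turn":0},{"claw":-1,"offset":[0,0,0],"turn":0},{"claw":-1,"offset":[0,0,0],"turn":0},{"claw":-1,"offset":[0,0,0],"turn":0},{"claw":-1,"offset":[0,0,0],"turn":0},{"claw":-1,"offset":[0,0,0],"turn":0},{"claw":-1,"offset":[0,0,0],"turn":0},{"claw":-1,"offset":[0,0,0],"turn":0},{"claw":-1,"offset":[0,0,0],"turn":0},{"claw":-1,"offset":[0,0,0],"turn":0}]'
python3 - <<'E'
from workcell import read_camera
import cv2,pickle
c=read_camera('wrist');pickle.dump(c,open('w1.pkl','wb'));cv2.imwrite('pics/w1.png',c['img']);print(-c['R'].T@c['t'],c['camera_matrix'][0,0])
E
python3 h.py .554 -.231 .2 80.9
```

```text
time: 2.1
position: [0.551, -0.2238, 0.2011]
tool_rot: [-0.0, 0.08, 0.997, -0.0]
wrist_force: [1.3, 1.0, 0.9]
width: 0.0855
finger_force: 0.0
time: 3.1
position: [0.5514, -0.2214, 0.2013]
tool_rot: [-0.0, 0.08, 0.997, -0.0]
wrist_force: [-0.8, -0.3, -0.3]
width: 0.0851
finger_force: 0.0
[ 0.47122633 -0.20864012  0.34471852] 346.9924303235931
t 3.15 pos [ 0.5514 -0.2214  0.2013] q [-0.08  0.35  0.45  1.84 -0.18  0.99  1.85] F [ 0.3 -0.3 -0.4] w 0.08528875254311694 ff 0.0
offset cm [-0.41 -0.91  0.13] turn -0.04
```

View pics/w1.png

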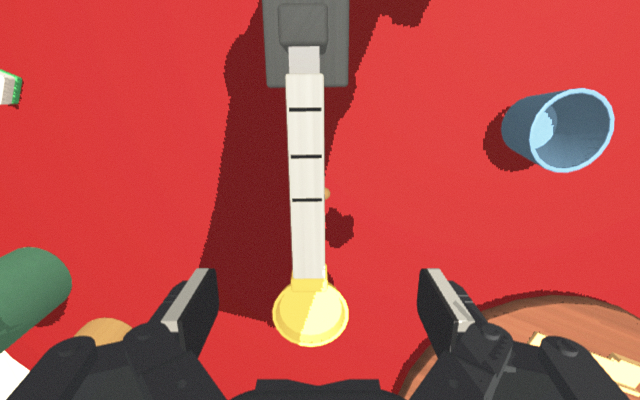

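The wrist view shows the top lines at rows 109, 156 and 200 (columns about 289–322), the button at (326,194), and the fingers straddling the tube line at columns 215 and 420. I'll refit with it.

```bash
cat >fit.py <<'E'
import pickle,cv2,numpy as np
from scipy.optimize import least_squares
from scipy.spatial.transform import Rotation as Ro
from h import to
c=pickle.load(open('w1.pkl','rb'))
# refine line endpoints by dark pixels
g=cv2.cvtColor(c['img'],cv2.COLOR_BGR2GRAY)
P=[];U=[]
for x,r in((0,200),(-35,156),(-70,109)):
    m=g[r-5:r+6,280:335]<90
    n,l,st,ce=cv2.connectedComponentsWithStats(m.astype(np.uint8),connectivity=8)
    k=max(range(1,n),key=lambda k:st[k,2]*(st[k,3]<8)); print(x,st[k],ce[k]+[280,r-5])
    P.append([x,0,79]);U.append(ce[k]+[280,r-5])
P.append([0,17,65]);U.append([326,193.5])
P=np.array(P)/1000.;U=np.array(U)
def f(p,pts=P,u=U):
    R=Ro.from_euler('z',p[2]).as_matrix()
    return (cv2.projectPoints(pts@R.T+[p[0],p[1],0],cv2.Rodrigues(c['R'])[0],c['t'],c['camera_matrix'],None)[0][:,0]-u).ravel()
r=least_squares(f,[.55,-.23,-.16]);print(r.x,np.degrees(r.x[2]),r.fun.round(1))
to(r.x[0],r.x[1],.05,90+np.degrees(r.x[2]))
E
python3 fit.py
```

```text
0 [13  4 28  2 56] [306.5 199.5]
-35 [11  4 30  3 75] [307.  156.2]
-70 [ 9  4 32  3 94] [304.5 109. ]
[ 0.55297298 -0.23057278 -0.15564056] -8.917547358069601 [-0.2 -0.3 -1.3 -0.2  0.5  0.   1.   0.6]
t 3.15 pos [ 0.5514 -0.2214  0.2013] q [-0.08  0.35  0.45  1.84 -0.18  0.99  1.85] F [ 0.3 -0.3 -0.4] w 0.08528875254311694 ff 0.0
offset cm [-0.3  -0.88 15.13] turn -0.22
```

```bash
python3 -m creep '[{"claw":-1,"offset":[-0.1,-0.3,1],"turn":0},{"claw":-1,"offset":[-0.2,-0.6,3],"turn":0},{"claw":-1,"offset":[-0.3,-0.9,5],"turn":0},{"claw":-1,"offset":[-0.3,-0.9,7],"turn":0},{"claw":-1,"offset":[-0.3,-0.9,9],"turn":0},{"claw":-1,"offset":[-0.3,-0.9,10],"turn":0},{"claw":-1,"offset":[-0.3,-0.9,10.5],"turn":0},{"claw":-1,"offset":[-0.3,-0.9,10.5],"turn":0},{"claw":-1,"offset":[-0.3,-0.9,10.5],"turn":0},{"claw":-1,"offset":[-0.3,-0.9,10.5],"turn":0}]'
python3 - <<'E'
from workcell import read_camera
import cv2,pickle
c=read_camera('wrist');pickle.dump(c,open('w2.pkl','wb'));cv2.imwrite('pics/w2.png',c['img'])
E
python3 h.py .553 -.2306 .046 81.1
```

```text
time: 4.15
position: [0.5534, -0.2309, 0.0971]
tool_rot: [0.001, 0.08, 0.997, -0.0]
wrist_force: [0.0, -0.2, 0.6]
width: 0.085
finger_force: 0.0
t 4.2 pos [ 0.5534 -0.2309  0.0971] q [-0.02  0.48  0.4   1.91 -0.26  0.8   1.93] F [-0.2 -0.2 -0.4] w 0.08518364333013577 ff 0.0
offset cm [0.05 0.02 5.11] turn -0.24
```

View pics/w2.png

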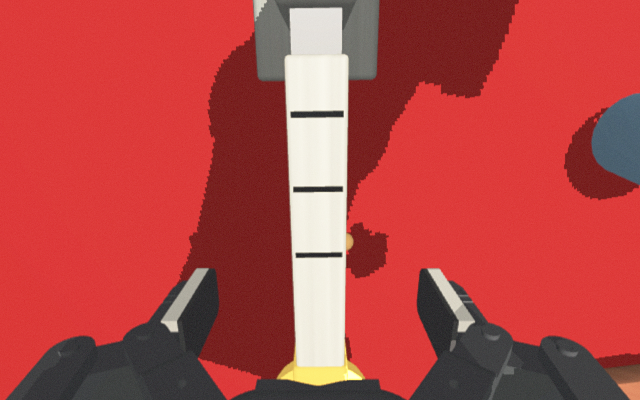

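The tube (column 319) lies midway between the fingers (215 and 420). The first line is at (319,255) and the button at (348,242). A quick refit from here, then I'll go down.

```bash
sed -e "s/w1.pkl/w2.pkl/;s/(0,200),(-35,156),(-70,109)/(0,255),(-35,189),(-70,114)/;s/280:335/275:360/;s/280,r-5/275,r-5/g;s/326,193.5/347,242/;s/\.05,90/.046,90/" fit.py > fit2.py; python3 fit2.py
```

```text
0 [ 21   3  46   4 184] [318.5 254.5]
-35 [ 19   3  48   5 233] [316.88412017 188.93991416]
-70 [ 16   2  52   6 270] [317.27777778 113.88888889]
[ 0.55307977 -0.23087887 -0.15728504] -9.01176903771901 [-1.1 -0.4  0.3 -0.3 -0.2  0.2  1.1  0.5]
t 4.2 pos [ 0.5534 -0.2309  0.0971] q [-0.02  0.48  0.4   1.91 -0.26  0.8   1.93] F [-0.2 -0.2 -0.4] w 0.08518364333013577 ff 0.0
offset cm [ 0.03 -0.01  5.11] turn -0.12
```

```bash
python3 -m creep '[{"claw":-1,"offset":[0,0,0.7],"turn":0},{"claw":-1,"offset":[0,0,1.7],"turn":0},{"claw":-1,"offset":[0,0,2.9],"turn":0},{"claw":-1,"offset":[0,0,4.1],"turn":0},{"claw":-1,"offset":[0,0,4.8],"turn":0},{"claw":-1,"offset":[0,0,5.1],"turn":0},{"claw":-1,"offset":[0,0,5.1],"turn":0},{"claw":-1,"offset":[0,0,5.1],"turn":0},{"claw":-0.5,"offset":[0,0,5.1],"turn":0},{"claw":-0.2,"offset":[0,0,5.1],"turn":0}]'
python3 -m creep '[{"claw":0,"offset":[0,0,0],"turn":0},{"claw":0.1,"offset":[0,0,0],"turn":0},{"claw":0.2,"offset":[0,0,0],"turn":0},{"claw":0.3,"offset":[0,0,0],"turn":0},{"claw":0.4,"offset":[0,0,0],"turn":0},{"claw":0.5,"offset":[0,0,0],"turn":0},{"claw":0.5,"offset":[0,0,0],"turn":0},{"claw":0.5,"offset":[0,0,0],"turn":0},{"claw":0.5,"offset":[0,0,0],"turn":0},{"claw":0.5,"offset":[0,0,0],"turn":0}]'
python3 h.py .553 -.2307 .046 81.0
```

```text
time: 5.2
position: [0.5531, -0.2308, 0.0457]
tool_rot: [0.0, 0.08, 0.997, -0.0]
wrist_force: [-0.0, -0.6, 0.2]
width: 0.0591
finger_force: 0.0
time: 6.2
position: [0.5533, -0.2303, 0.0456]
tool_rot: [0.0, 0.079, 0.997, 0.0]
wrist_force: [-0.3, 4.1, 6.4]
width: 0.0274
finger_force: 58.7
t 6.2 pos [ 0.5533 -0.2303  0.0456] q [ 0.01  0.56  0.36  1.93 -0.3   0.7   1.96] F [-0.3  4.1  6.4] w 0.02739197283885279 ff 58.74124238267541
offset cm [ 0.02 -0.04 -0.04] turn -0.08
```

Gripped flush, with the width at 28 mm and a small side force. Now I'll draw the sleeve out.

```bash
python3 -m creep '[{"claw":0.5,"offset":[-0.2,0,0],"turn":0},{"claw":0.5,"offset":[-0.5,0,0],"turn":0},{"claw":0.5,"offset":[-0.8,0,0],"turn":0},{"claw":0.5,"offset":[-1.1,0,0],"turn":0},{"claw":0.5,"offset":[-1.4,0,0],"turn":0},{"claw":0.5,"offset":[-1.7,0,0],"turn":0},{"claw":0.5,"offset":[-2.0,0,0],"turn":0},{"claw":0.5,"offset":[-2.3,0,0],"turn":0},{"claw":0.5,"offset":[-2.5,0,0],"turn":0},{"claw":0.5,"offset":[-2.5,0,0],"turn":0}]'
python3 h.py .553 -.2307 .046 81.0
python3 - <<'E'
from workcell import read_camera
import cv2
c=read_camera('wrist')['img'];cv2.imwrite('pics/w3.png',c)
E
```

```text
time: 7.2
position: [0.5782, -0.2341, 0.0457]
tool_rot: [0.0, 0.079, 0.997, 0.0]
wrist_force: [1.3, 4.0, 4.7]
width: 0.0272
finger_force: 58.6
t 7.2 pos [ 0.5782 -0.2341  0.0457] q [ 0.01  0.59  0.36  1.88 -0.3   0.73  1.95] F [1.3 4.  4.7] w 0.02720913987570315 ff 58.58616890385747
offset cm [ 2.54 -0.06 -0.03] turn -0.07
```

View pics/w3.png

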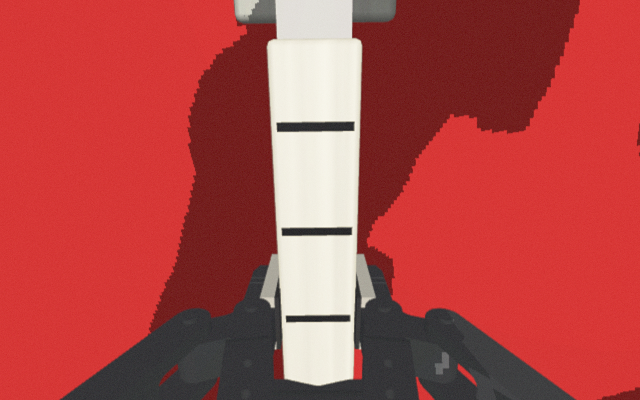

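The sleeve has come along: the black lines are at rows 126, 231 and 318, and the inner tube is exposed at the top. I'll finish the remaining 10 mm slowly.

```bash
python3 -m creep '[{"claw":0.5,"offset":[-0.2,0,0],"turn":0},{"claw":0.5,"offset":[-0.4,0,0],"turn":0},{"claw":0.5,"offset":[-0.6,0,0],"turn":0},{"claw":0.5,"offset":[-0.7,0,0],"turn":0},{"claw":0.5,"offset":[-0.8,0,0],"turn":0},{"claw":0.5,"offset":[-0.85,0,0],"turn":0},{"claw":0.5,"offset":[-0.9,0,0],"turn":0},{"claw":0.5,"offset":[-0.95,0,0],"turn":0},{"claw":0.5,"offset":[-1.0,0,0],"turn":0},{"claw":0.5,"offset":[-1.0,0,0],"turn":0}]'
python3 h.py .553 -.2307 .046 81.0
python3 - <<'E'
from workcell import read_camera
import cv2,numpy as np
a=read_camera('scene')['img'][130:250,150:280];b=read_camera('wrist')['img'][:,150:490]
a=cv2.resize(a,None,fx=3.4,fy=3.4,interpolation=cv2.INTER_CUBIC)[:400]
b=cv2.copyMakeBorder(b,0,a.shape[0]-400,0,0,0) if a.shape[0]>400 else b
cv2.imwrite('pics/m4.png',np.hstack([a,b]))
E
```

```text
time: 8.25
position: [0.588, -0.2355, 0.0456]
tool_rot: [0.0, 0.079, 0.997, 0.0]
wrist_force: [0.2, 5.2, 6.0]
width: 0.0272
finger_force: 59.4
t 8.25 pos [ 0.588  -0.2355  0.0456] q [ 0.01  0.6   0.36  1.85 -0.3   0.74  1.95] F [0.2 5.2 6. ] w 0.027222523811568342 ff 59.363719169050455
offset cm [ 3.54 -0.07 -0.04] turn -0.06
```

View pics/m4.png

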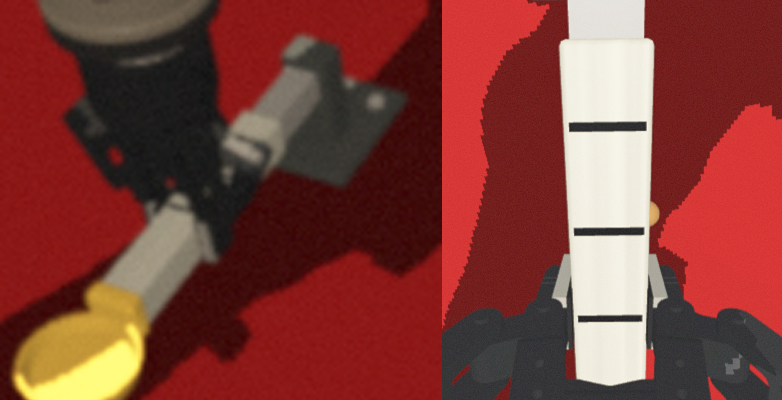

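The wrist view shows the brass button sprung out at (656,213) in the crop, beside the middle line, which is the next hole. I'll open, lift and back away.

```bash
python3 -m creep '[{"claw":0,"offset":[0,0,0],"turn":0},{"claw":-0.5,"offset":[0,0,0],"turn":0},{"claw":-1,"offset":[0,0,0],"turn":0},{"claw":-1,"offset":[0,0,0],"turn":0},{"claw":-1,"offset":[0,0,0],"turn":0},{"claw":-1,"offset":[0,0,0],"turn":0},{"claw":-1,"offset":[0,0,-0.5],"turn":0},{"claw":-1,"offset":[0,0,-1.5],"turn":0},{"claw":-1,"offset":[0,0,-3],"turn":0},{"claw":-1,"offset":[0,0,-5],"turn":0}]'
python3 -m creep '[{"claw":-1,"offset":[0,0,-2],"turn":0},{"claw":-1,"offset":[0,0,-4],"turn":0},{"claw":-1,"offset":[0,0,-6],"turn":0},{"claw":-1,"offset":[0,0,-8],"turn":0},{"claw":-1,"offset":[0,0,-9],"turn":0},{"claw":-1,"offset":[0,0,-10],"turn":0},{"claw":-1,"offset":[0,0,-10],"turn":0},{"claw":-1,"offset":[0,0,-10],"turn":0},{"claw":-1,"offset":[0,0,-10],"turn":0},{"claw":-1,"offset":[0,0,-10],"turn":0}]'
python3 - <<'E'
from workcell import read_camera
import cv2,numpy as np
b=read_camera('wrist')['img'];a=read_camera('side')['img'][:,270:]
cv2.imwrite('pics/m5.png',np.hstack([b[:,150:490],a]))
E
```

```text
time: 9.35
position: [0.5873, -0.2363, 0.0965]
tool_rot: [-0.0, 0.08, 0.997, -0.0]
wrist_force: [0.4, -0.1, -0.5]
width: 0.0854
finger_force: 0.0
time: 10.35
position: [0.5871, -0.2362, 0.1946]
tool_rot: [-0.001, 0.08, 0.997, 0.0]
wrist_force: [1.4, 0.1, -0.4]
width: 0.0855
finger_force: 0.0
```

View pics/m5.png

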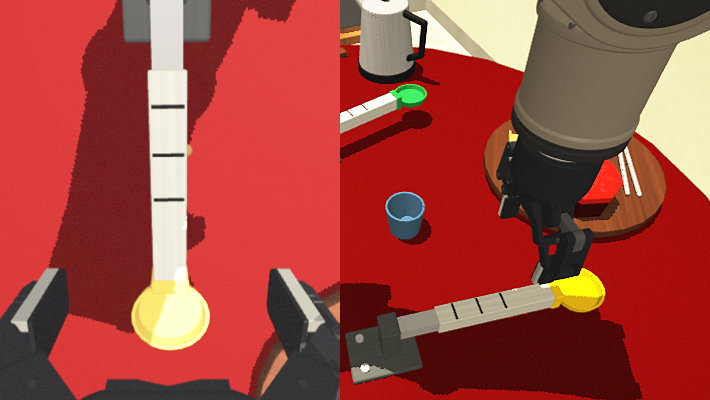

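The button is out at (189,151), beside the middle line at row 155. The sleeve is one hole longer, the gripper is clear, and the green arm looks untouched.

```bash
python3 -c "from workcell import job_done; print(job_done())"
```

```text
the job is handed in; nothing more can be done
None
```

The yellow arm is one hole (35 mm) longer: the last pictures show the button sprung out in the next hole and the gripper clear. The green arm was not touched, and I handed the job in at about 10.5 s; no verdict was shown.

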